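# Shut the damp cabinet and crack its sealed lid

## Robot

A 6-joint arm with a two-finger parallel gripper is mounted at the origin on the work surface. World frame = base frame: x ahead of the robot, y to its left, z up, the work surface at z = 0. Lengths are in m, angles in rad, forces in N, time in s.
With the tool pointing down it reaches from about 0.325 to 0.9 m from the base axis. Payload 6.1 kg.
Tool frame: the origin (TCP) lies midway between the tips of the shut fingers; the grasp point (between the pads) lies 19 mm behind it; x points along the fingers, y is the direction in which the jaws open and shut, and the axes are right-handed (so a half turn about x gives the same grasp; the last joint's range is limited). The gripper opens to 85 mm and grips with 20 to 120 N. Pads are 22 mm wide; open, the fingers measure 114 mm over their backs; the gripper's body (76 mm by 85 mm) begins 54 mm behind the grasp point. The pads swing forward as they close: fully open they stand 13 mm farther back than shut.
Start: joints at [1.192, 0.22, 1.526, -0, 1.395, -0.126], TCP at [0.156, 0.605, 0.231] pointing down, gripper open.
Joint ranges: [-2.98, 2.98], [-0.91, 2.08], [0.09, 2.57], [-1.24, 4.39], [0.2, 2.65], [-2.68, 2.68]. Speed limits (rad/s): [2.57, 2.57, 3.01, 3.14, 3.14, 3.14].

## Interface

Orientations are given as [roll, pitch, yaw] about the fixed x, y, z axes, in that order (R = Rz(yaw) Ry(pitch) Rx(roll)).
In Python, from plant import movep, move_l, set_joints, gripper_to, hold, inverse_kinematics, observe, get_image, get_calibration, Unreachable, job_done gives the robot as it stands. Calls block until the motion is done:
- movep(position, orientation): joint-space move of the TCP to a pose.
- move_l(position, feed=0.15, rotation=None, max_force=None): straight line of the TCP; rotation=None keeps the orientation; feed is the mean speed in m/s. With max_force (N) it stops when the force on the tool has changed by that much, and returns True; else False.
- set_joints(angles): joint-space move.
- gripper_to(opening, f_grip=None): finger opening in m; f_grip is the grip in N (None keeps the last); returns when the fingers have stopped.
- hold(seconds).
- inverse_kinematics(position, orientation): joint angles nearest the present ones, or None.
- observe(): the state.
- get_image(name): name is "scene" or "side" or "wrist"; returns (picture, depth): 384x512x3 uint8, red, green, blue; 384x512 float32, m along the optical axis (not along the pixel's ray), 0 where there is no reading.
- get_calibration(name): a dict with "intrinsics" (3x3 intrinsics, pixels), "dist_coeffs" ([k1, k2, p1, p2, k3] as OpenCV has them; the pictures are not rectified), "world_from_camera" (4x4, takes a point from camera to world coordinates). Camera axes: x right, y down, z forward; pixel columns grow to the right and rows downward; lengths in m; the calibration is good to about 2 mm. A picture is of the moment at which its call begins: read the wrist's pose just before it. get_calibration takes no time and is no camera call; for the wrist camera it gives the pose at the moment of the call.
A pose or a line that the arm cannot do raises Unreachable and nothing moves.
- job_done(): hands the job in, once; it reports no verdict.
The state is a dict: "time_s": time; "q": joint angles; "joint_velocities": joint speeds; "joint_torque": joint torques, N m; "eef_pos": TCP position; "tcp_rot": TCP orientation; "ft_force": force on the tool from outside, world axes, zero at the start; "torque": the same for the moment, N m; "opening": finger opening in m.
Only numpy, scipy, OpenCV 4.12 (cv2) and the standard library are available. Lean on these libraries where they do the work, as an engineer would, in place of code of your own. Each camera call takes 0.05 s, during which the arm holds its last target.

## Task

The drying bowls need a little air from above and no draught from the side. First push the damp cabinet's clear door fully shut until it snaps home on its catch; then grip the steel bar on the green lid, break the lid free of its sticky seal without letting it fly wide open, and finish still holding it by the bar, steady, with its front edge raised about 35 mm. Do not disturb the two bowls and the water pot on the table.

Things in the scene. Friction and masses are not known exactly. Their poses are not given: they have to be found in the camera images.
- cabinet: Fixed wooden damp cabinet, 240 deep (its x) x 280 wide (its y) x 220 mm high, lid on top and door in front besides. Origin: centre of its underside. Its -x axis points out of the door side, +x to the back where the lid is hinged, z up. It stands turned so that the door side faces roughly to the robot's right.
- door_hinge (a point): Point on the door's upright hinge line, 112 mm above the table; at x = -121, y = +130 mm in the cabinet's frame. The door is an aluminium frame with a clear pane, 260 mm wide from this line, 15 thick, from 17 to 207 mm above the table. When shut it lies along the cabinet's y axis, its outer face 15 mm out from this line.
- door_push (a point): Point on the door's flat outer face, 190 mm from the hinge line, 182 mm above the table, a good place to push (a steady 14 N seats it; the bump on meeting the catch may briefly reach that too). Its axes turn with the door: -x is the outward normal, -y runs from hinge to free edge. The face is flat but for a small black knob (22 mm wide, 24 mm proud) 245 mm from the hinge, 72 mm above the table.
- door (a joint): Door angle in rad: 0 shut and seated, grows as it opens (to 1.2). It swings easily when open, with light friction; pushed fast it can bounce off the catch. Within the last 0.06 rad a spring catch pushes back, at most about 5 N at the push point; below about 0.02 rad it has snapped past its peak and draws the door home to 0 and keeps it there.
- pull_bar: Steel pull bar on the lid: a round bar 14 mm thick and 100 mm long, parallel to the cabinet's y axis, on two 10 mm posts 84 mm apart; its underside is 27 mm above the lid's top. Origin of this  on the lid's top below the bar's middle; z normal to the lid.
- bar_mid (a point): Centre of the pull bar, the point to grip (fingers closing across it, along the cabinet's x). 271 mm above the table when shut, and 160 mm in front of the lid's hinge line. Axes as the lid's: y along the bar.
- lid_hinge (a point): Middle of the lid's level hinge line at the cabinet's top back edge, 220 mm above the table; y along the hinge line. The bar's centre turns about it: 160 mm in front and 51 mm above it when shut.
- lid_front_edge (a point): Middle of the lower front edge of the lid, 205 mm in front of the hinge line, 223 mm above the table when shut. The lid is a flat green panel, 200 (cabinet x) x 250 x 14 mm, its top 239 mm above the table when shut.
- lid (a joint): Lid angle in rad: 0 shut on its seal, grows as the front edge rises (205 mm x angle), stop at 0.6. Lifting at the bar takes a peak of about 12 to 18 N, weight included, within the first 0.03 rad; then the seal lets go suddenly, and above 0.09 rad only the lid's weight is left (4 to 8 N at the bar). Let go, the lid drops back onto the seal.
- bowl_a_mid (a point): Bystander: grey-brown clay bowl, 104 mm wide, 50 mm high, upright and loose on the table; this is its centre, half-way up.
- bowl_b_mid (a point): Bystander: pale brown clay bowl, 104 mm wide, 50 mm high, upright and loose on the table; this is its centre, half-way up.
- water_pot_mid (a point): Bystander: red-brown terracotta water pot shaped like a plain cup, about 90 mm wide, 75 mm high, upright and loose on the table; this is its centre, about half-way up.

How it is judged:
On the way, in this order (a step that is already met when the one before it is completed fails the run):
1. the door is shut and seated on its catch, the lid still down (value of joint door below 0.015 rad and value of joint lid below 0.03 rad), for 0.3 s.
2. the lid is broken free and held slightly open by its bar (value of joint lid between 0.1 and 0.26 rad and contact force between the fingers and pull_bar above 1 N), for 0.3 s.
At the end, for the whole second after the job is handed in: The door is seated (under 0.015 rad); the lid stands still (under 0.05 rad/s) between 0.10 and 0.26 rad, its front edge raised about 20 to 53 mm; and the gripper's fingers still hold it by the pull bar (over 1 N) (all of step 2 and value of joint door below 0.015 rad and velocity of joint lid between -0.05 and 0.05 rad/s); the arm keeps its last pose, push and grip.
It fails at once if the lid flies wide open (over 0.4 rad, front edge over 80 mm up) (value of joint lid above 0.4 rad).
It fails at once if the lid is opened while the door is not shut (value of joint each of lid, door above 0.05 rad).
It fails at once if a bowl or the water pot is shifted by more than 30 mm or tipped (distance of any of bowl_a_mid, bowl_b_mid, water_pot_mid from where it was at the start of the episode above 0.03 m or angle between any of bowl_a_mid, bowl_b_mid, water_pot_mid's own z axis and vertical above 0.5 rad).
It also fails if it takes over 61 s, if anything falls off the work surface, if the arm or the gripper's body presses on something with over 40 N, if the wrist force passes 120 N, or if a joint passes its speed limit or range.

## Working session

There is one attempt and no reset: what is moved stays moved. The work goes in short steps, each a Python script; the robot and the scene stay as the last script left them, time stands still between calls to the robot, and variables do not carry over. Pictures are saved under pics/ and viewed, and the job is handed in when it is done.

```bash
ls; mkdir -p pics
python3 - <<'E'
from plant import *
import cv2, numpy as np
print(observe())
for n in ["scene","side","wrist"]:
    c=get_calibration(n); print(n,c)
    im,d=get_image(n); cv2.imwrite(f"pics/{n}0.png",im[:,:,::-1]); np.savez(f"{n}0.npz",im=im,d=d,K=c["intrinsics"],D=c["dist_coeffs"],T=c["world_from_camera"])
E
```

```text
pics
{'time_s': 0.0, 'q': array([ 1.19193129e+00,  2.21224803e-01,  1.52764548e+00, -2.08367427e-05,
        1.39472568e+00, -1.26108906e-01]), 'joint_velocities': array([ 1.42251688e-03, -6.85839552e-04, -2.32919905e-03, -3.85400304e-05,
        3.45182023e-04,  3.97790553e-04]), 'joint_torque': array([ 2.04737876e-05, -4.96873283e+01, -3.89407253e+01, -5.28891917e-05,
        1.02641538e-02, -4.13702173e-05]), 'eef_pos': array([0.15607673, 0.60454749, 0.23018189]), 'tcp_rot': array([-1.68666894,  1.56879291, -1.9394214 ]), 'ft_force': array([-0.39873401, -0.29082895,  0.05710251]), 'torque': array([ 0.02439867, -0.04223163,  0.00381672]), 'opening': 0.08516677537360615}
scene {'intrinsics': array([[491.9819305 ,   0.        , 266.72516863],
       [  0.        , 491.9819305 , 192.09586069],
       [  0.        ,   0.        ,   1.        ]]), 'dist_coeffs': array([-0.13887546,  0.        ,  0.        ,  0.        ,  0.        ]), 'world_from_camera': array([[ 0.03455176,  0.74331991, -0.66804317,  1.38138924],
       [ 0.99938696, -0.02192109,  0.02729793, -0.05020139],
       [ 0.
[... 470 characters left out ...]
41145364, -0.5149414 ,  0.75202477, -0.89843077],
       [ 0.00241045, -0.82571554, -0.56408159,  0.81970154],
       [ 0.        ,  0.        ,  0.        ,  1.        ]])}
wrist {'intrinsics': array([[269.01597188,   0.        , 253.64582521],
       [  0.        , 269.01597188, 193.12661566],
       [  0.        ,   0.        ,   1.        ]]), 'dist_coeffs': array([-0.0645294,  0.       ,  0.       ,  0.       ,  0.       ]), 'world_from_camera': array([[ 0.25121164,  0.92928646,  0.27077553,  0.08747364],
       [ 0.96793115, -0.24077356, -0.07167548,  0.62305521],
       [-0.00141146,  0.28009779, -0.95997044,  0.37368446],
       [ 0.        ,  0.        ,  0.        ,  1.        ]])}
```

View pics/scene0.png

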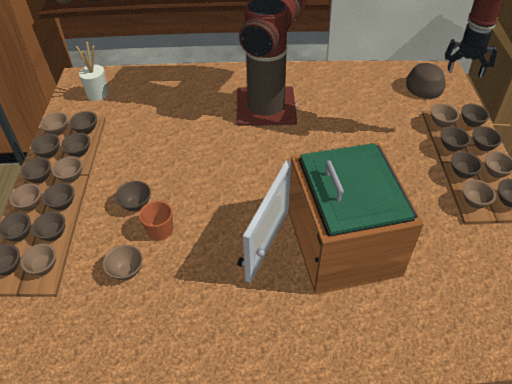

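View pics/side0.png

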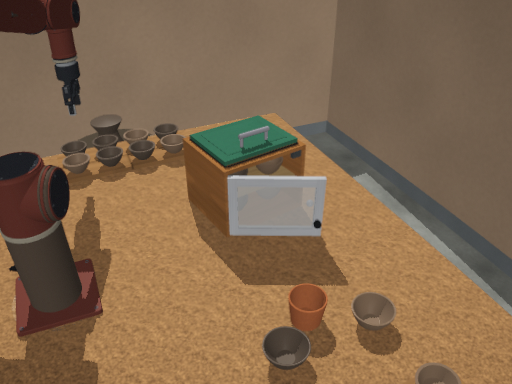

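View pics/wrist0.png

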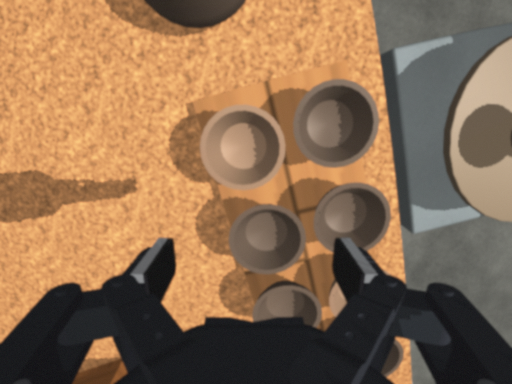

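```bash
cat > h.py <<'E'
import cv2, numpy as np
def load(n):
    f=np.load(n); return f["im"],f["d"],f["K"],f["D"],f["T"]
def cloud(n):
    im,d,K,D,T=load(n)
    h,w=d.shape
    uv=np.stack(np.meshgrid(np.arange(w),np.arange(h)),-1).reshape(-1,1,2).astype(np.float64)
    r=cv2.undistortPoints(uv,K,D).reshape(-1,2)
    P=np.c_[r,np.ones(len(r))]*d.reshape(-1,1)
    W=P@T[:3,:3].T+T[:3,3]
    W[d.reshape(-1)==0]=np.nan
    return im,W.reshape(h,w,3)
E
python3 - <<'E'
from h import *
for s in ["scene0","side0"]:
    im,W=cloud(s+".npz")
    hsv=cv2.cvtColor(im,cv2.COLOR_RGB2HSV)
    m=(hsv[...,0]>65)&(hsv[...,0]<95)&(hsv[...,1]>120)&(W[...,2]>.2)
    P=W[m]; print(s,len(P),"z pct",np.percentile(P[:,2],[2,50,98]))
    P=P[abs(P[:,2]-np.median(P[:,2]))<.006]
    r=cv2.minAreaRect((P[:,:2]).astype(np.float32)); print(r, cv2.boxPoints(r))
    # bar
    b=(W[...,2]>.255)&(W[...,2]<.29)&(abs(W[...,0]-r[0][0])<.2)&(abs(W[...,1]-r[0][1])<.2)
    Q=W[b]; print("bar",len(Q),Q.mean(0),Q[:,2].max()); 
    top=Q[Q[:,2]>.268]; rr=cv2.minAreaRect(top[:,:2].astype(np.float32)); print("bar rect",rr,cv2.boxPoints(rr))
    print("table z",np.nanmedian(W[200:380,60:200,2]))
    x,y,w,h=cv2.boundingRect(m.astype(np.uint8)); print(x,y,w,h)
im=cv2.imread("pics/scene0.png"); cv2.imwrite("pics/scene0c.png",cv2.resize(im[130:300,220:430],None,fx=3.5,fy=3.5,interpolation=cv2.INTER_CUBIC))
im=cv2.imread("pics/side0.png"); cv2.imwrite("pics/side0c.png",cv2.resize(im[105:255,170:340],None,fx=4,fy=4,interpolation=cv2.INTER_CUBIC))
E
```

```text
scene0 3473 z pct [0.22742524 0.23750499 0.24125404]
((0.5992118120193481, 0.189125195145607), (0.25157201290130615, 0.2016141563653946), 11.141491889953613) [[0.45631728 0.2637264 ]
 [0.4952757  0.06591208]
 [0.7421063  0.11452398]
 [0.7031479  0.3123383 ]]
bar 237 [0.61423042 0.13506572 0.27379738] 0.28077298428538633
bar rect ((0.6078186631202698, 0.13543035089969635), (0.1024203822016716, 0.01469030138105154), 10.42949390411377) [[0.55612487 0.13338381]
 [0.5587842  0.1189362 ]
 [0.65951246 0.13747689]
 [0.65685314 0.15192449]]
table z -0.00017196765978977346
301 31 166 204
side0 2508 z pct [0.22968493 0.23796748 0.24086188]
((0.5949317216873169, 0.1866552233695984), (0.24821841716766357, 0.20369449257850647), 10.595381736755371) [[0.45421168 0.26394576]
 [0.49166545 0.06372423]
 [0.73565173 0.10936469]
 [0.69819796 0.30958623]]
bar 186 [0.60591643 0.1309473  0.2720252 ] 0.2813994245571515
bar rect ((0.6069067120552063, 0.13271993398666382), (0.10126939415931702, 0.01826360821723938), 11.425786018371582) [[0.5554665  0.1316401 ]
 [0.5590845  0.11373845]
 [0.65834695 0.13379976]
 [0.65472895 0.15170142]]
table z 0.0011955533679171015
191 116 106 50
```

View pics/scene0c.png

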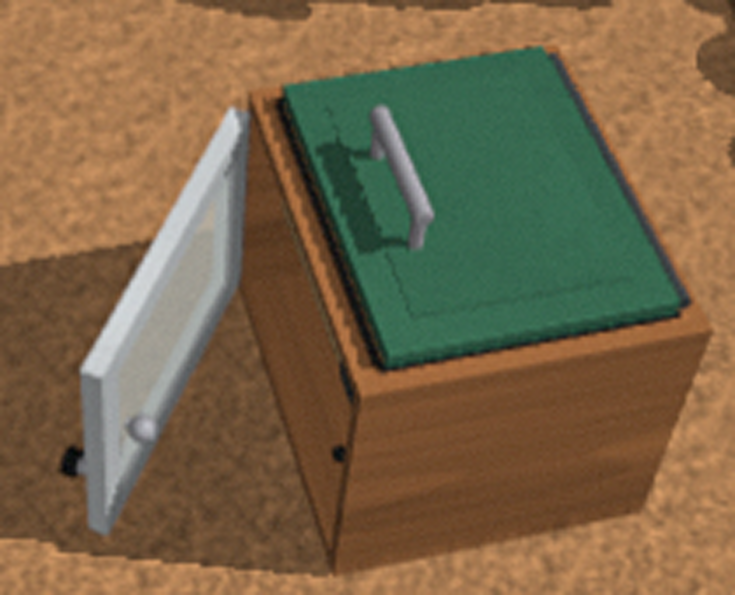

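View pics/side0c.png

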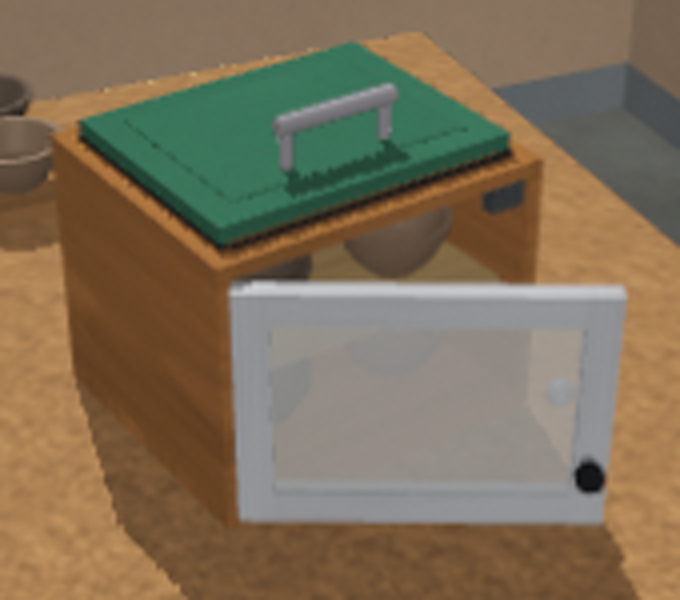

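Run:
```python
from h import *
th=np.deg2rad(10.9); yc=-np.array([np.cos(th),np.sin(th)]); xc=np.array([yc[1],-yc[0]])
bar=np.array([.6075,.134])
print(xc,yc)
def loc(P): d=P[:,:2]-bar; return np.c_[d@xc,d@yc,P[:,2]]
for s in ["scene0","side0"]:
    im,W=cloud(s+".npz"); hsv=cv2.cvtColor(im,cv2.COLOR_RGB2HSV)
    m=(hsv[...,1]<45)&(hsv[...,2]>110)&(W[...,2]>.03)&(W[...,2]<.215)
    L=np.full(W.shape,np.nan); L[:]=loc(W.reshape(-1,3)).reshape(W.shape)
    m&=(L[...,0]<-.05)&(L[...,0]>-.4)&(abs(L[...,1])<.2)
    P=L[m]; print(s,len(P),P.min(0),P.max(0))
    r=cv2.minAreaRect(P[:,:2].astype(np.float32)); print(r,cv2.boxPoints(r))
    T=P[P[:,2]>.2]; print("top",len(T)); r=cv2.minAreaRect(T[:,:2].astype(np.float32)); print(r,cv2.boxPoints(r))
    # wooden top front edge
    t=(hsv[...,0]<25)&(hsv[...,1]>90)&(L[...,2]>.21)&(L[...,2]<.23)&(L[...,0]>-.2)&(L[...,0]<.3)&(abs(L[...,1])<.2)
    r=cv2.minAreaRect(L[t][:,:2].astype(np.float32)); print("woodtop",t.sum(),r,cv2.boxPoints(r))
```

```text
[-0.18909544  0.98195871] [-0.98195871 -0.18909544]
scene0 2222 [-0.22817906 -0.08291146  0.03055576] [-0.06573951  0.14035016  0.21141211]
((-0.13858556747436523, 0.02297360450029373), (0.2650093734264374, 0.04471203684806824), 52.03207778930664) [[-0.23772961 -0.06773329]
 [-0.20248064 -0.09524104]
 [-0.03944153  0.1136805 ]
 [-0.07469049  0.14118825]]
top 586
((-0.14610765874385834, 0.029096253216266632), (0.2652526795864105, 0.017188487574458122), 54.094058990478516) [[-0.23084839 -0.07328838]
 [-0.21692605 -0.08336868]
 [-0.06136693  0.13148089]
 [-0.07528926  0.14156118]]
woodtop 1741 ((0.056812405586242676, -0.00042119622230529785), (0.2842226028442383, 0.24360552430152893), 89.7574234008789) [[-0.06559093 -0.14201555]
 [ 0.17801242 -0.14304692]
 [ 0.17921574  0.14117315]
 [-0.0643876   0.14220452]]
side0 5249 [-0.24266948 -0.13979095  0.03001558] [-0.05400425  0.13984387  0.20950862]
((-0.08928628265857697, -0.019255340099334717), (0.26122426986694336, 0.19626514613628387), 49.38634490966797) [[-0.24880295 -0.05452523]
 [-0.0998149  -0.18228503]
 [ 0.07023038  0.01601455]
 [-0.07875767  0.14377435]]
top 510
((-0.14809991419315338, 0.02875111997127533), (0.25817424058914185, 0.022160138934850693), 53.581573486328125) [[-0.23365223 -0.06854767]
 [-0.2158199  -0.08170366]
 [-0.06254759  0.1260499 ]
 [-0.08037993  0.1392059 ]]
woodtop 1013 ((0.05347840487957001, -0.0003440678119659424), (0.2844891846179962, 0.24535511434078217), 89.41665649414062) [[-0.070641   -0.1413323 ]
 [ 0.17470141 -0.14383027]
 [ 0.1775978   0.14064416]
 [-0.0677446   0.14314213]]
```

```bash
cat >> h.py <<'E'
from scipy.spatial.transform import Rotation as R
th=np.deg2rad(10.9); yc=-np.array([np.cos(th),np.sin(th)]); xc=np.array([yc[1],-yc[0]])
bar=np.array([.6073,.134]); H=np.array([-.0645,.130])
def tow(l): return bar+xc*l[0]+yc*l[1]
def rpy(zdir):  # tool x down, tool z along horizontal zdir
    z=np.r_[zdir/np.linalg.norm(zdir),0]; x=np.array([0,0,-1.]); y=np.cross(z,x)
    return R.from_matrix(np.c_[x,y,z]).as_euler("xyz")
def door(a,off,sgn,z=.175,r=.19):
    u=np.array([-np.sin(a),-np.cos(a)]); n=np.array([-np.cos(a),np.sin(a)])
    p=tow(H+r*u+(.015+off)*n); w=-(xc*n[0]+yc*n[1])
    return [p[0],p[1],z], rpy(sgn*w)
E
python3 - <<'E' 2>&1 | grep -v Warn
from h import *
from plant import *
o=observe(); T=get_calibration("wrist")["world_from_camera"]
Rt=R.from_euler("xyz",o["tcp_rot"]).as_matrix()
print(Rt, "cam in tool",Rt.T@(T[:3,3]-o["eef_pos"]))
for s in (1,-1):
    for a,off,z in((.63,.07,.3),(.63,.07,.175),(.3,.011,.175),(0,.011,.175)):
        p,r=door(a,off,s,z); print(s,p,r,inverse_kinematics(p,r))
    # grasp: tool y along xc -> z = +-yc
    print("grasp",inverse_kinematics([*bar,.255],rpy(s*yc)))
E
```

```text
[[-5.04242213e-04  2.50137868e-01  9.68210097e-01]
 [-1.36374548e-03  9.68209148e-01 -2.50138333e-01]
 [-9.99998943e-01 -1.44652245e-03 -1.47087538e-04]] cam in tool [-0.14335052  0.00042139 -0.07111916]
1 [np.float64(0.6275780009685025), np.float64(-0.11171844164090135), 0.3] [-1.13103722  1.57079633  0.        ] None
1 [np.float64(0.6275780009685025), np.float64(-0.11171844164090135), 0.175] [-1.13103722  1.57079633  0.        ] None
1 [np.float64(0.6778506904843974), np.float64(-0.0005746742749065427), 0.175] [-1.46103722  1.57079633  0.        ] None
1 [np.float64(0.6833306603523718), np.float64(0.056478463080365346), 0.175] [-1.76103722  1.57079633  0.        ] None
grasp [ 9.04448400e-02  1.98756065e-01  1.50714941e+00 -4.44089210e-16
  1.43568718e+00  1.47100028e+00]
-1 [np.float64(0.6275780009685025), np.float64(-0.11171844164090135), 0.3] [2.01055544 1.57079633 0.        ] [-2.99789310e-01  2.15754901e-01  1.40421299e+00 -4.44089210e-16
  1.52162476e+00  1.39969802e-01]
-1 [np.float64(0.6275780009685025), np.float64(-0.11171844164090135), 0.175] [2.01055544 1.57079633 0.        ] [-2.99789310e-01  2.92298296e-01  1.54801398e+00 -4.44089210e-16
  1.30128038e+00  1.39969802e-01]
-1 [np.float64(0.6778506904843974), np.float64(-0.0005746742749065427), 0.175] [1.68055544 1.57079633 0.        ] [-0.11706392  0.38513632  1.43059418  0.          1.32586215 -0.0073048 ]
-1 [np.float64(0.6833306603523718), np.float64(0.056478463080365346), 0.175] [1.38055544 1.57079633 0.        ] [-0.03242223  0.403189    1.40704496  0.          1.3313587  -0.22266311]
grasp [ 9.04448400e-02  1.98756065e-01  1.50714941e+00 -4.44089210e-16
  1.43568718e+00 -1.67059238e+00]
```

```bash
python3 - <<'E' 2>&1 | grep -v Warn
from h import *
from plant import *
o=observe(); p=o["eef_pos"]
gripper_to(0.0)
move_l([p[0],p[1],.42],feed=.25)
pp,r=door(.63,.06,-1,.40); movep(pp,r)
pp,r=door(.63,.06,-1,.182); move_l(pp,feed=.15)
print(observe()["time_s"],observe()["eef_pos"],observe()["ft_force"],observe()["opening"])
for n in ["scene","side","wrist"]:
    im,d=get_image(n); cv2.imwrite(f"pics/{n}1.png",im[:,:,::-1])
a=[cv2.imread(f"pics/{n}1.png") for n in("scene","side")]
cv2.imwrite("pics/b1.png",np.hstack([cv2.resize(a[0][60:300,180:430],(400,384)),cv2.resize(a[1][60:300,130:380],(400,384))]))
E
```

```text
6.4167 [ 0.63256682 -0.10288231  0.18329431] [ 0.38180416  0.2248888  -0.99572063] -8.595761023852253e-05
```

View pics/b1.png

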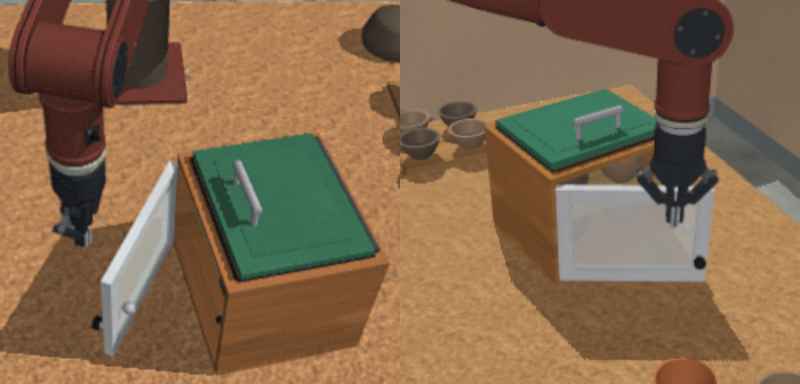

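The gripper stands in front of the door's outer face at the push point, with the door still open. Now I'll push it along its arc.

```bash
python3 - <<'E' 2>&1 | grep -v Warn
from h import *
from plant import *
f0=observe()["ft_force"]
for a in (.63,.52,.42,.32,.22,.14,.09):
    p,r=door(a,.011,-1,.182); s=move_l(p,feed=.06,rotation=r,max_force=10)
    o=observe(); print(a,s,np.round(o["time_s"],2),np.round(o["ft_force"]-f0,1))
    if s: break
im,d=get_image("scene"); cv2.imwrite("pics/s2.png",cv2.resize(im[100:300,180:430,::-1],None,fx=3,fy=3))
E
```

```text
0.63 False 7.53 [-0.4  0.6  1.1]
0.52 False 8.03 [-0.8  1.7 -0.7]
0.42 False 8.5 [-0.6  0.5 -0.2]
0.32 False 8.97 [ 0.  -0.6 -0.5]
0.22 False 9.43 [0.4 0.8 0.5]
0.14 False 9.84 [-1.3  0.6 -0.1]
0.09 False 10.15 [-1.   0.8 -1. ]
```

View pics/s2.png

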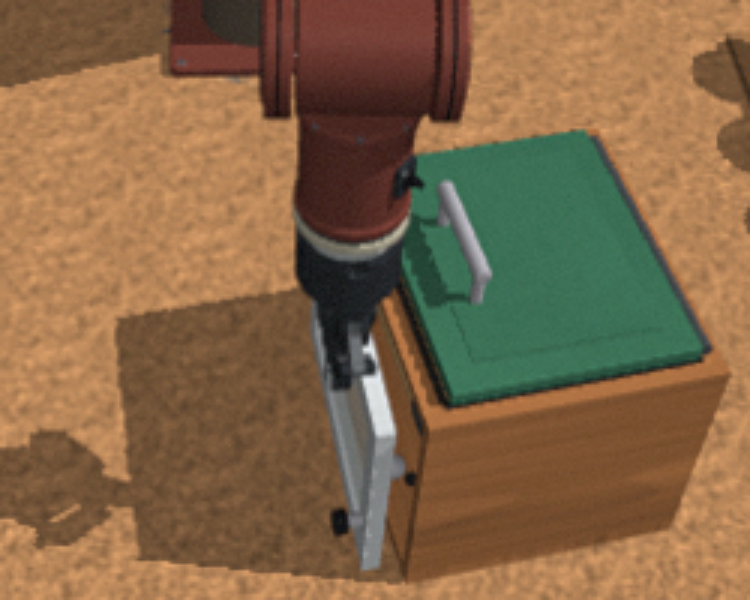

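The door is nearly shut, at about 0.1 rad, with the fingers on its face. Next is the slow final push onto the catch.

```bash
python3 - <<'E' 2>&1 | grep -v Warn
from h import *
from plant import *
f0=observe()["ft_force"]; xc3=np.r_[xc,0]
def depth(o): # equivalent door angle of finger face
    return None
for a in (.05,.02,0,-.02,-.04,-.06,-.08):
    p,_=door(0,.011-.19*a*-1 if a>0 else .011+.19*a,-1,.182); _,r=door(max(a,0),.011,-1)
    s=move_l(p,feed=.02,rotation=r,max_force=15)
    o=observe(); print(a,s,round(o["time_s"],2),"F along push",np.round((o["ft_force"])@xc3,1),"cabx face", np.round(((o["eef_pos"][:2]-bar)@xc-.0565+.011)*1e3,1))
    if (o["ft_force"])@xc3< -13: break
hold(.4); print(observe()["ft_force"]@xc3)
im,d=get_image("scene"); cv2.imwrite("pics/s3.png",cv2.resize(im[100:300,180:430,::-1],None,fx=3,fy=3))
E
```

```text
0.05 False 10.76 F along push -3.3 cabx face -145.9
0.02 False 11.19 F along push -2.1 cabx face -139.9
0 False 11.53 F along push -1.8 cabx face -135.7
-0.02 False 11.88 F along push -12.4 cabx face -135.7
-0.04 False 12.22 F along push -23.0 cabx face -135.6
-22.897728455064005
```

View pics/s3.png

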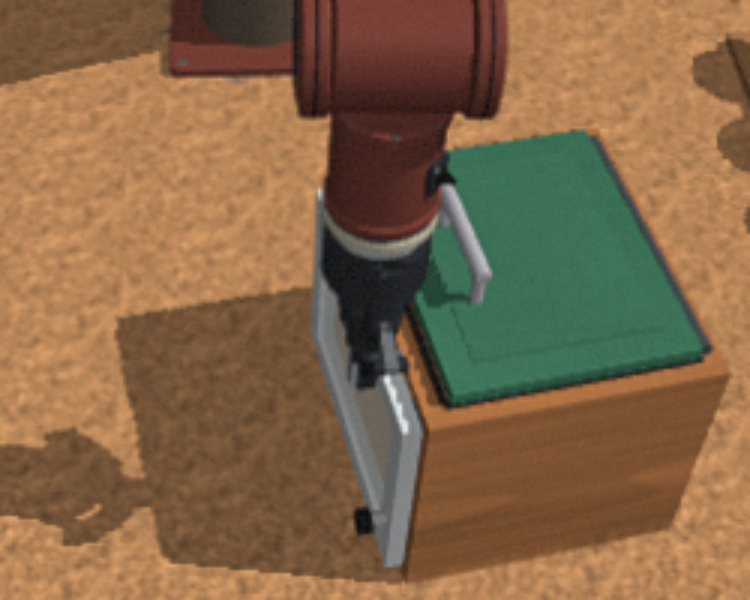

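```bash
python3 - <<'E' 2>&1 | grep -v Warn
from h import *
from plant import *
p,r=door(0,.08,-1,.182); move_l(p,feed=.08)
p[2]=.42; move_l(p,feed=.25)
gripper_to(.085,f_grip=60)
movep([*bar,.38],rpy(-yc))
o=observe(); print(o["time_s"],o["q"],o["eef_pos"],o["opening"])
T=get_calibration("wrist")
im,d=get_image("wrist"); cv2.imwrite("pics/w4.png",im[:,:,::-1]); np.savez("w4.npz",im=im,d=d,K=T["intrinsics"],D=T["dist_coeffs"],T=T["world_from_camera"])
im,d=get_image("scene"); cv2.imwrite("pics/s4.png",cv2.resize(im[100:300,180:430,::-1],None,fx=3,fy=3))
im,W=cloud("w4.npz")
m=(W[...,2]>.268)&(W[...,2]<.29)&(np.linalg.norm(W[...,:2]-bar,axis=-1)<.065)
Q=W[m]; rr=cv2.minAreaRect(Q[:,:2].astype(np.float32)); print(len(Q),rr,Q[:,2].max())
E
```

```text
16.8833 [ 8.99883597e-02  1.62970965e-01  1.31814070e+00 -2.18959080e-04
  1.66004587e+00 -1.66949039e+00] [0.60756558 0.1336681  0.38021123] 0.08492787170200679
1468 ((0.6085201501846313, 0.1366385966539383), (0.09981599450111389, 0.013868446461856365), 10.471061706542969) 0.2811997262939592
```

View pics/w4.png

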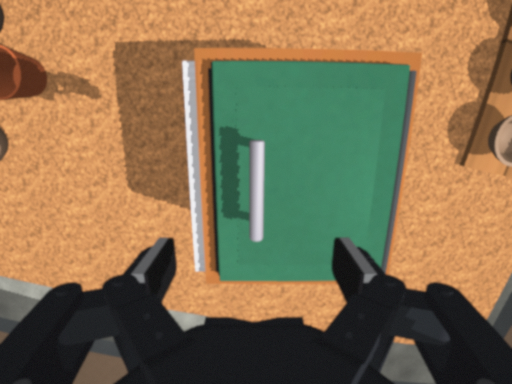

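View pics/s4.png

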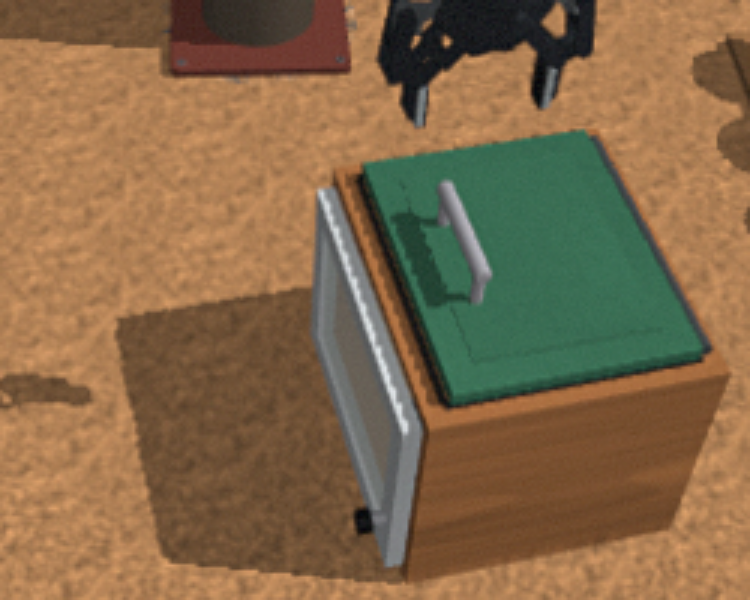

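The door stays shut flush with the cabinet front. The bar is at wrist pixels (257,140)–(257,240), which works out to about (0.608, 0.135) and agrees with the earlier estimates. I'll go down and grip it.

```bash
python3 - <<'E' 2>&1 | grep -v Warn
from h import *
from plant import *
b=[.608,.135]
s=move_l([*b,.300],feed=.12,max_force=12); 
s2=move_l([*b,.253],feed=.05,max_force=8); print(s,s2,observe()["eef_pos"],observe()["ft_force"])
gripper_to(0.0,f_grip=60); hold(.3)
o=observe(); print(o["time_s"],o["opening"],o["eef_pos"],o["ft_force"])
im,d=get_image("side"); cv2.imwrite("pics/s5.png",cv2.resize(im[60:260,130:380,::-1],None,fx=3,fy=3))
E
```

```text
False False [0.60827916 0.13502397 0.25353699] [1.01738248 0.15557074 0.40562563]
19.8583 0.012111295675061516 [0.60779723 0.13616766 0.25326359] [-1.13047014  5.19412884  1.72691792]
```

View pics/s5.png

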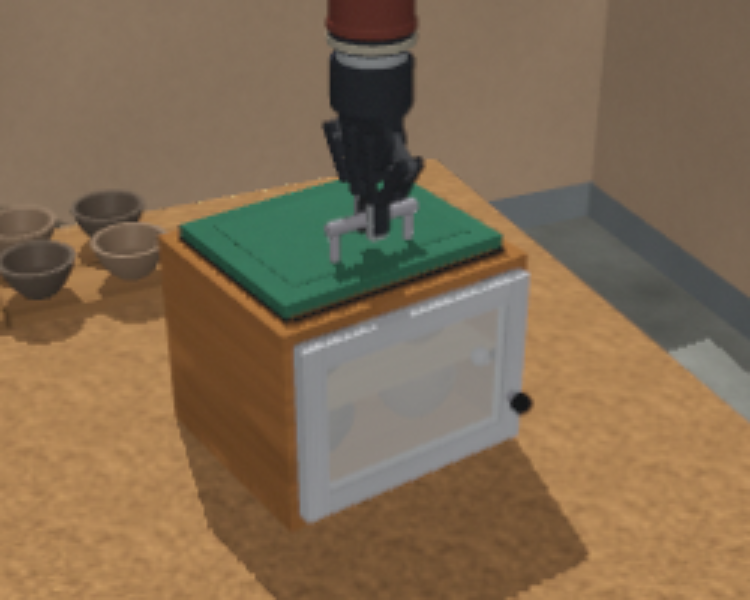

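The bar is held mid-length (opening 12 mm) and the door is shut. Now I'll lift slowly along the lid's arc.

```bash
cat >> h.py <<'E'
G=np.array([.6078,.1362,.2533]); HL=np.r_[G[:2]+.16*xc,.220]
def lidpose(a,r0=rpy(-yc)):
    q=R.from_rotvec(np.r_[yc,0]*a)
    return list(HL+q.apply(G-HL)), (q*R.from_euler("xyz",r0)).as_euler("xyz")
def lidang(p):
    d=np.asarray(p)-HL; g=G-HL; f=lambda v: np.arctan2(v[2],-v[:2]@xc); return f(d)-f(g)
E
python3 - <<'E' 2>&1 | grep -v Warn
from h import *
from plant import *
for a in (.015,.03,.045,.06,.08,.11,.14,.17):
    p,r=lidpose(a); move_l(p,feed=.015,rotation=r)
    o=observe(); print(a,round(o["time_s"],2),"est",round(lidang(o["eef_pos"]),3),np.round(o["ft_force"],1),round(o["opening"],4))
hold(.5); o=observe(); print(lidang(o["eef_pos"]),o["ft_force"],o["time_s"])
im,d=get_image("side"); cv2.imwrite("pics/s6.png",cv2.resize(im[60:260,130:380,::-1],None,fx=3,fy=3))
T=get_calibration("side"); np.savez("s6.npz",im=im,d=d,K=T["intrinsics"],D=T["dist_coeffs"],T=T["world_from_camera"])
im,W=cloud("s6.npz"); hsv=cv2.cvtColor(im,cv2.COLOR_RGB2HSV)
m=(hsv[...,0]>65)&(hsv[...,0]<95)&(hsv[...,1]>120)&(W[...,2]>.235)
P=W[m]; l=(P[:,:2]-bar)@xc; k=(l>-.04)
for _ in range(4):
    c=np.polyfit(l[k],P[k,2],1); e=P[:,2]-np.polyval(c,l); k=abs(e)<.006
print("lid slope angle",np.arctan(-c[0]),k.sum(),"front edge z",P[:,2][l<-.04].max())
E
```

```text
0.015 20.27 est 0.009 [ 3.9 -0.1 -6.9] 0.0118
0.03 20.59 est 0.021 [  5.2   0.6 -10. ] 0.012
0.045 20.91 est 0.046 [ 1.1  1.2 -4.6] 0.0118
0.06 21.23 est 0.065 [ 0.1  1.8 -2.2] 0.0118
0.08 21.59 est 0.082 [ 1.3  0.6 -4.2] 0.0119
0.11 22.07 est 0.111 [ 2.  -0.1 -5.2] 0.0117
0.14 22.54 est 0.141 [ 1.6  0.5 -4.5] 0.0123
0.17 23.02 est 0.171 [ 1.8 -0.4 -3.9] 0.0118
0.16976202365919035 [ 2.35581003  1.13566566 -4.93080385] 23.5167
lid slope angle 0.15677663287028282 1544 front edge z 0.27396987823134034
```

View pics/s6.png

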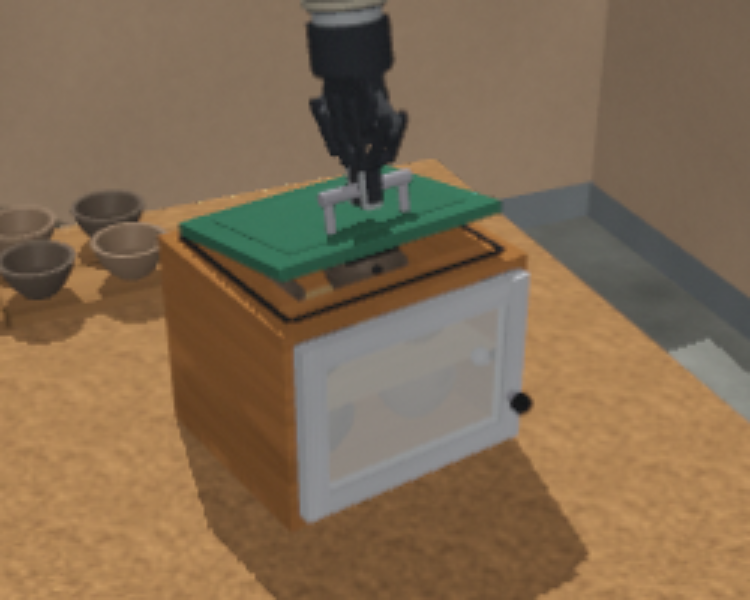

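The lid is open by about 0.16–0.17 rad, held at the bar. The front edge is raised about 35 mm and the door is flush shut. I'll check it's steady, then hand in.

```bash
python3 - <<'E' 2>&1 | grep -v Warn
from h import *
from plant import *
hold(.6); o=observe(); print(lidang(o["eef_pos"]),np.abs(o["joint_velocities"]).max(),o["opening"],o["ft_force"],o["time_s"])
im,d=get_image("scene"); cv2.imwrite("pics/s7.png",im[:,:,::-1])
print(np.abs(im[180:300,80:180].astype(int)-np.load("scene0.npz")["im"][180:300,80:180]).mean())
job_done()
E
```

```text
0.17019097805295452 0.0011687608748964773 0.012056286425821225 [ 1.80182913  1.47624273 -5.03701163] 24.1667
13.152222222222223
the job is handed in; nothing more can be done
```

View pics/s7.png

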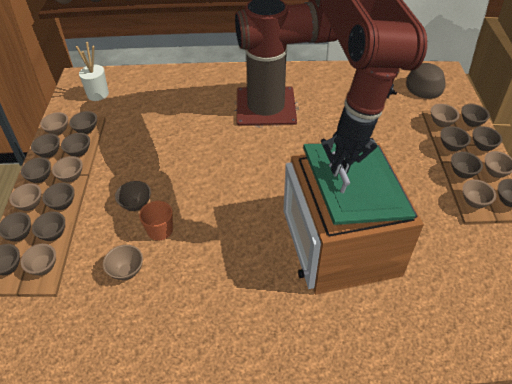

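I shut the door onto its catch, broke the lid's seal, and handed the job in at about 24 s with the gripper still holding the lid by its bar. The job reports no verdict, so the results below come from my own checks.

- **Door:** I pushed it along its arc until it seated. The outer face stopped at -135.7 mm in the cabinet frame, against -136 mm when fully shut. The final push reached 23 N, above the 14 N needed, and in later pictures the door stays flush.
- **Lid:** It let go at about 10 N or a little more on my coarse readings, below the 12–18 N stated. By arm position it is open 0.170 rad (front edge about 35 mm up). A fit to the depth picture gave 0.157 rad (about 32 mm), and both are inside the allowed range.
- **Hold:** The arm was still before hand-in, with the fingers closed to 12 mm on the bar (grip set to 60 N). The wrist carried about 5 N of lid weight.
- **Bowls and pot:** In the last picture they look to be where they started. A pixel comparison of that area did change (mean difference 13); I put this down to the arm's new shadow but did not check further.

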